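# Put the ridged finishing block away in its sliding-cover case

## Robot

A 6-joint arm with a two-finger parallel gripper is mounted at the origin on the work surface. World frame = base frame: x ahead of the robot, y to its left, z up, the work surface at z = 0. Lengths are in m, angles in rad, forces in N, time in s.
With the tool pointing down it reaches from about 0.3 to 0.875 m from the base axis. Payload 6.4 kg.
Tool frame: the origin (TCP) lies at the very end of the fingers, on their centre line; the grasp point (between the pads) lies tcp_to_grasp behind it (tcp_to_grasp is the distance from the TCP to the grasp point, in m); z points along the fingers, y is the direction in which the jaws open and shut (so a half turn about z gives the same grasp; the last joint's range is limited). The gripper opens to 85 mm and grips with 20 to 120 N. Pads are 22 mm wide; open, the fingers measure 114 mm over their backs; the gripper's body (76 mm by 85 mm) begins 54 mm behind the grasp point. The pads swing forward as they close: fully open they stand 13 mm farther back than shut.
Start: joints at [1.075, 0.181, 1.607, -0, 1.354, -0.206], TCP at [0.164, 0.551, 0.231] pointing down, gripper open.
Joint ranges: [-2.99, 2.99], [-0.89, 2.07], [0.3, 2.58], [-1.14, 4.28], [0, 2.63], [-3.12, 3.12]. Speed limits (rad/s): [2.57, 2.57, 3.01, 3.14, 3.14, 3.14].

## Interface

Orientations are given as a unit quaternion [w, x, y, z].
In Python, from bench import get_obs, camera, hand_in, tcp_to_grasp gives the robot as it stands.
- The arm moves only by the shell command python3 -m inch 'ROWS' [OPENING]. ROWS is JSON, a list of rows, each an object with "delta_pos": the shift along the tool's x, y, z in cm, a list of three; "rotation": the turn, a rotation vector about the tool's x, y, z in rad, a list of three. In form: [{"delta_pos": [x, y, z], "rotation": [rx, ry, rz]}, ...]. A call has 1 to 10 rows; each row shifts and turns the commanded pose from where the row before left it, along the tool's axes as they then stand; what a row does not reach is not made up. A row lasts 1/10 s, in which the tool goes at most 50 mm and 8.59 degrees, less where a joint would pass 70% of its speed; a pose out of reach is approached as far as the arm can. A call is refused whole if a number of a shift passes 5 or a number of a turn 0.15, either way. A call with a gripper value outside its range is refused whole. OPENING is the finger opening in cm, from 0 to 8.54, set as the call begins (- or left out, the last holds). The fingers move at their own pace and stop on an object; the grip force is fixed at half the most. Time passes only in rows, so rows that do not move let the fingers close. It gives the time, the measured TCP pose, the force and the opening at its end, in the units of the state.
- get_obs(): the state, without advancing time (a new reading comes with each control period).
- camera(name): name is "scene" or "top" or "wrist"; returns a dict with "color" (480x640x3 uint8, red, green, blue), "vfov" (degrees; the focal length in pixels is half the picture's height over the tangent of half this angle, whatever the lens; pixels are square), "cx", "cy" (the principal point, pixels), "eye" and "orientation" of the camera in the world; the wrist camera has in their place "T_tool_cam" (4x4, takes a point from camera to tool coordinates, whose origin is the TCP and whose axes are the flange's). Camera axes: x right, y down, z forward; pixel columns grow to the right and rows downward; lengths in m; the calibration is good to about 2 mm. A picture is of the moment at which its call begins: read the wrist's pose just before it. There is no depth.
- hand_in(): hands the job in, once; it reports no verdict.
The state is a dict: "time_s": time; "q": joint angles; "dq": joint speeds; "joint_efforts": joint torques, N m; "eef_pos": TCP position; "eef_rot": TCP orientation; "wrist_force": force on the tool from outside, world axes, zero at the start; "torque": the same for the moment, N m; "opening": opening from 0.0 (shut) to 1.0 (fully open).
Only numpy, scipy, OpenCV 4.12 (cv2) and the standard library are available. Lean on these libraries where they do the work, as an engineer would, in place of code of your own. Each camera call takes 0.05 s, during which the arm holds its last target.

## Task

Put the finishing block with the grip ridge away in the wooden case: slide the case's cover back by its rib, lay the block flat on the floor of the compartment with its ridge up (set it down, do not drop it in), then slide the cover fully shut and let go. Leave the short block, the round pad and the jar that stand near the block where they are.

Things in the scene. Friction and masses are not known exactly. Their poses are not given: they have to be found in the camera images.
- case: Low pale-wood case fixed to the bench, 150 (x) by 280 (y) by 60 mm high; origin at the centre of its underside, yaw up to 0.35 either way. Its +y half (y = -8 to 140) is a solid deck 47 high; its -y half is the only compartment, under a white cover that slides to the case's +y over the deck, between two side lips (128 apart, tops 60 high). The end wall at y = -140 to -134 is 60 high.
- cover (a joint): How far the cover is slid open along the case's +y, in m: 0 shut, 0.118 fully open (stops at both ends); starts up to 0.025 open. The cover is 136 (x) by 130 (y) by 5 mm thick, its top 53 and its underside 48 mm above the case's origin. Friction about 2 N; it stays where it is left and can be pushed either way by its rib.
- rib_top (a point): Top centre of the straight upright rib on the cover, 78 mm above the case's origin. The rib is 70 long (along the case's x), 10 thick (y) and rises 25 mm above the cover, 45 from the cover's -y edge and 85 from its +y edge: at y = -89 in the case's frame when shut, +29 when fully open.
- case_in (a point): Centre of the compartment's floor: at (0, -74, 6) mm in the case's frame; axes as the case. The compartment is 138 (x) by 120 (y) mm inside, from y = -134 to -14, and 42 deep below the cover; with the cover fully open its mouth is free from y = -134 to -16.
- block_center (a point): Centre, half-way up, of the loose finishing block (70 to 140 g): white with a grey felt sole, base 80 (x) by 50 (y) by 12 mm tall, a straight grip ridge 70 (x) by 24 (y) along its middle up to the full height of 36 mm. z up, x along the ridge, any yaw; starts on the bench sole down, this point 18 mm above it. Pinch the ridge across its 24 mm.
- short_center (a point): Centre of a plain white block without a ridge, 55 by 45 by 26 mm tall, loose. To be left alone.
- puck_center (a point): Centre of a white round pad 60 across, 14 mm tall, with a knob 22 across up to 34 mm tall, loose. To be left alone.
- jar_center (a point): Centre of a closed jar, 52 across, 55 mm tall, white with a black cap, loose. To be left alone.
Not all that is in view belongs to the job. Leave any green or purple look-alike of the part that bears block_center alone.

How it is judged:
On the way, in this order (a step that is already met when the one before it is completed fails the run):
1. the cover is slid back by more than 60 mm (value of joint cover above 0.06 m), for 0.2 s.
2. the block lies flat on the compartment's floor, ridge up (x of block_center in the frame of case between -0.069 and 0.069 m and y of block_center in the frame of case between -0.134 and -0.014 m and z of block_center in the frame of case below 0.028 m and angle between block_center's own z axis and vertical below 0.15 rad), for 0.2 s.
At the end, for the whole second after the job is handed in: The cover is shut to within 5 mm, and the block lies at rest inside the compartment, flat on its floor (within 4 mm of the floor and 0.15 rad of level), ridge up (all of step 2 and value of joint cover below 0.005 m and linear speed of block below 0.03 m/s); the robot touches nothing.
It fails at once if the short block, the round pad or the jar is moved by more than 30 mm (distance of any of short_center, puck_center, jar_center from where it was at the start of the episode above 0.03 m).
It fails at once if the block is dropped into the case (falls there faster than 0.9 m/s, a drop of some 40 mm) (horizontal distance between block_center and case_in below 0.09 m and height (world z) of block_center below 0.12 m and linear speed of block above 0.9 m/s).
It also fails if it takes over 64 s, if anything falls off the work surface, if the arm or the gripper's body presses on something with over 40 N, if the wrist force passes 120 N, or if a joint passes its speed limit or range.

## Working session

There is one attempt and no reset: what is moved stays moved. The work goes in short steps, Python scripts to look and compute and a shell command to move; the robot and the scene stay as the last step left them, time stands still between calls to the robot, and variables do not carry over. Pictures are saved under pics/ and viewed, and the job is handed in when it is done.

```bash
mkdir -p pics; ls
python3 - <<'E'
from bench import *
import cv2
print(get_obs(), tcp_to_grasp)
for n in ("scene","top","wrist"):
    c=camera(n); cv2.imwrite(f"pics/{n}0.png",c["color"][:,:,::-1])
    print(n,{k:v for k,v in c.items() if k!="color"})
E
```

```text
pics
{'time_s': 0.0, 'q': array([ 1.07471071e+00,  1.81552583e-01,  1.60804571e+00,  1.00386729e-06,
        1.35375967e+00, -2.06262376e-01]), 'dq': array([-0.00027239,  0.00167094, -0.00027782, -0.00116344, -0.00152243,
        0.00113239]), 'joint_efforts': array([ 4.51588348e-04, -4.44883704e+01, -3.51333296e+01, -2.50935300e-04,
        9.12920223e-03,  7.35199933e-06]), 'eef_pos': array([0.16401507, 0.55052753, 0.23035943]), 'eef_rot': array([-3.04092882e-04,  1.44405028e-01,  9.89518271e-01, -8.28614989e-04]), 'wrist_force': array([ 0.11484719, -1.20306713,  0.26606744]), 'torque': array([0.02573559, 0.01370834, 0.06408282]), 'opening': 1.0012737978272306} 0.0187
scene {'vfov': 55.7362547138423, 'cx': 317.91185449020094, 'cy': 238.02846579920475, 'eye': array([ 0.78470124, -0.44243311,  0.55637297]), 'orientation': array([-0.413748  ,  0.84308951,  0.30487158, -0.15832244])}
top {'vfov': 54.845602697460954, 'cx': 324.01543183630855, 'cy': 240.1349746539226, 'eye': array([0.25686854, 0.03086445, 1.13441783]), 'orientation': array([-0.04201512,  0.71211341, -0.70001309,  0.03333015])}
wrist {'vfov': 70.56650203963173, 'cx': 317.2060390035804, 'cy': 240.81052980945833, 'T_tool_cam': array([[ 8.67078623e-04, -9.55645887e-01, -2.94516869e-01,
         7.42109351e-02],
       [ 9.99999557e-01,  7.20477941e-04,  6.06269032e-04,
        -4.68800664e-04],
       [-3.67185600e-04, -2.94517264e-01,  9.55646088e-01,
        -1.42495964e-01],
       [ 0.00000000e+00,  0.00000000e+00,  0.00000000e+00,
         1.00000000e+00]])}
```

View pics/scene0.png

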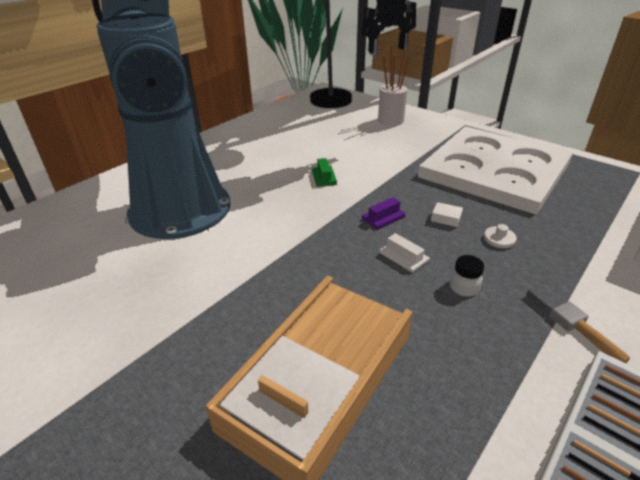

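View pics/top0.png

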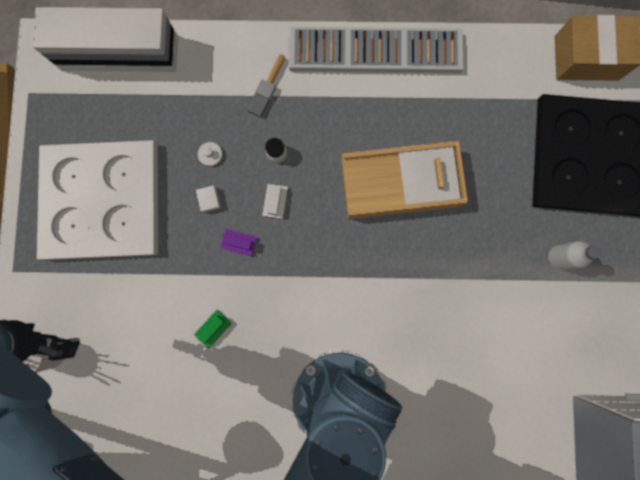

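View pics/wrist0.png

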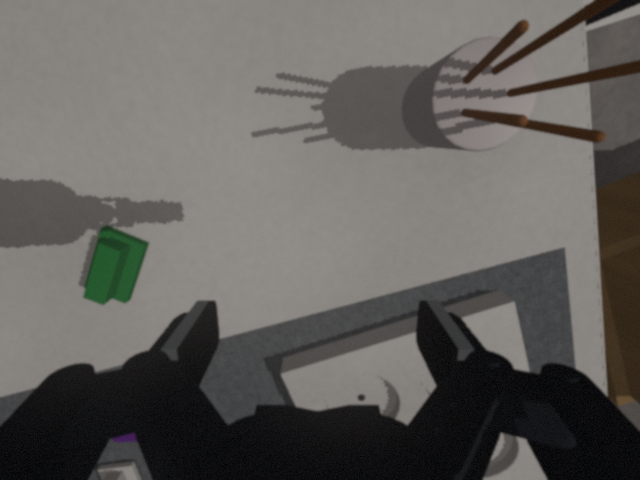

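The scene and top pictures agree. In the top picture, the case is at about (405,180) with its cover on the right and the rib at (440,174). The block is at (275,201), the short block at (207,199), the pad at (210,154), the jar at (276,150), and the purple look-alike at (240,242).

```bash
cat > h.py <<'E'
import numpy as np, cv2
from scipy.spatial.transform import Rotation as R
from bench import get_obs, camera, tcp_to_grasp
def Rq(q): return R.from_quat([q[1],q[2],q[3],q[0]]).as_matrix()
def pose(c):
    if "eye" in c: return Rq(c["orientation"]),np.array(c["eye"])
    o=c["obs"]; T=c["T_tool_cam"]; Rt=Rq(o["eef_rot"])
    return Rt@T[:3,:3], o["eef_pos"]+Rt@T[:3,3]
def cam(n):
    o=get_obs(); c=camera(n); c["obs"]=o; return c
def f(c): return 240/np.tan(np.radians(c["vfov"])/2)
def plane(c,uv,z):
    uv=np.atleast_2d(np.array(uv,float)); Rm,e=pose(c); F=f(c)
    d=np.c_[(uv[:,0]-c["cx"])/F,(uv[:,1]-c["cy"])/F,np.ones(len(uv))]@Rm.T
    return e+d*((z-e[2])/d[:,2])[:,None]
def proj(c,P):
    Rm,e=pose(c); p=(np.atleast_2d(P)-e)@Rm; F=f(c)
    return np.c_[p[:,0]/p[:,2]*F+c["cx"],p[:,1]/p[:,2]*F+c["cy"]]
E
python3 - <<'E'
from h import *
c=cam("top"); im=c["color"][:,:,::-1].copy()
cr=cv2.resize(im[120:260,180:320],None,fx=5.5,fy=4.2,interpolation=cv2.INTER_CUBIC)
cr=cv2.resize(im[130:240,190:300],None,fx=5,fy=5,interpolation=cv2.INTER_CUBIC);cv2.imwrite("pics/t_blk.png",cr)
cr=cv2.resize(im[130:230,330:480],None,fx=5,fy=5,interpolation=cv2.INTER_CUBIC);cv2.imwrite("pics/t_case.png",cr)
hsv=cv2.cvtColor(im,cv2.COLOR_BGR2HSV)
m=cv2.inRange(hsv,(5,80,60),(25,255,255)); 
for nm,m,roi in (("wood",m,(330,120,480,235)),("white",cv2.inRange(hsv,(0,0,130),(180,60,255)),(190,130,480,235))):
    mm=np.zeros_like(m);x0,y0,x1,y1=roi;mm[y0:y1,x0:x1]=m[y0:y1,x0:x1]
    for k in cv2.findContours(mm,cv2.RETR_EXTERNAL,cv2.CHAIN_APPROX_NONE)[0]:
        if cv2.contourArea(k)<40: continue
        r=cv2.minAreaRect(k); print(nm,cv2.contourArea(k),r); print(plane(c,cv2.boxPoints(r),0.06 if cv2.contourArea(k)>1500 else .02).round(3)[:,:2].tolist())
E
```

```text
wood 7752.5 ((404.0835876464844, 179.21060180664062), (66.15123748779297, 121.41197967529297), 83.72891235351562)
[[0.581, 0.01], [0.618, -0.277], [0.459, -0.291], [0.423, -0.009]]
white 384.5 ((206.67649841308594, 197.70590209960938), (22.55581283569336, 18.91777801513672), 75.96376037597656)
[[0.497, 0.366], [0.509, 0.321], [0.455, 0.305], [0.443, 0.35]]
white 430.5 ((274.4053955078125, 200.56756591796875), (20.714271545410156, 32.55099868774414), 9.462322235107422)
[[0.435, 0.199], [0.515, 0.189], [0.508, 0.138], [0.428, 0.149]]
white 2785.5 ((428.9328918457031, 174.89634704589844), (52.56541061401367, 56.20964813232422), 83.6598129272461)
[[0.586, -0.127], [0.603, -0.26], [0.477, -0.272], [0.46, -0.141]]
white 408.0 ((209.5, 153.0), (22.0, 23.0), 90.0)
[[0.616, 0.363], [0.617, 0.306], [0.561, 0.304], [0.56, 0.361]]
```

Run:
```python
from h import *
c=cam("scene"); im=c["color"][:,:,::-1].copy()
cr=cv2.resize(im[190:310,350:530],None,fx=4.4,fy=4.4,interpolation=cv2.INTER_CUBIC);cv2.imwrite("pics/s_blk.png",cr)
cr=cv2.resize(im[270:480,200:420],None,fx=2.8,fy=2.8,interpolation=cv2.INTER_CUBIC);cv2.imwrite("pics/s_case.png",cr)
```

```text
(no output)
```

View pics/t_blk.png

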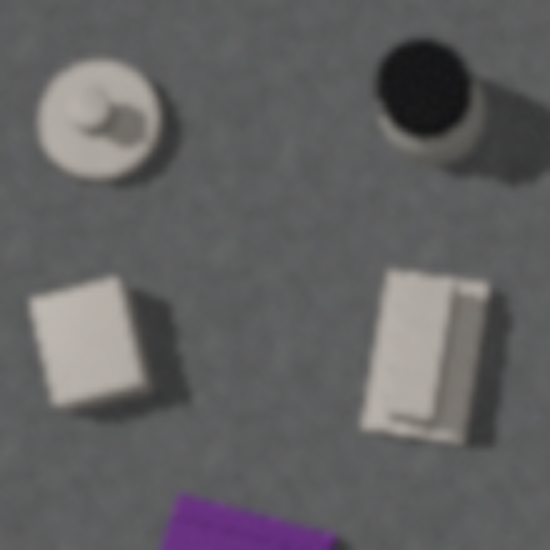

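View pics/t_case.png

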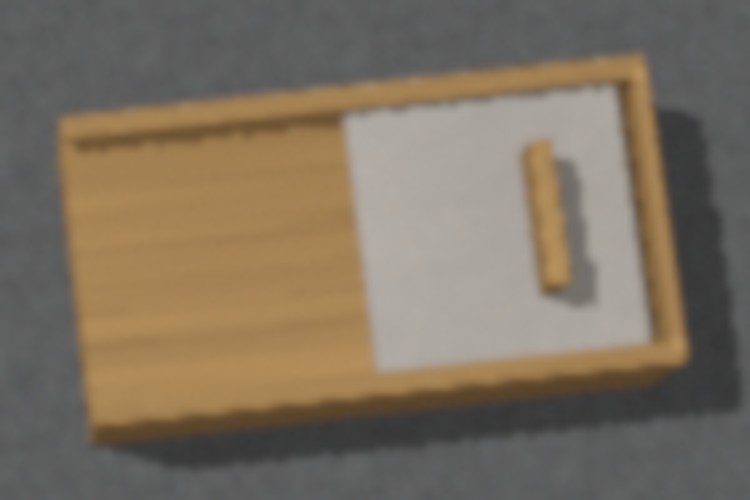

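View pics/s_blk.png

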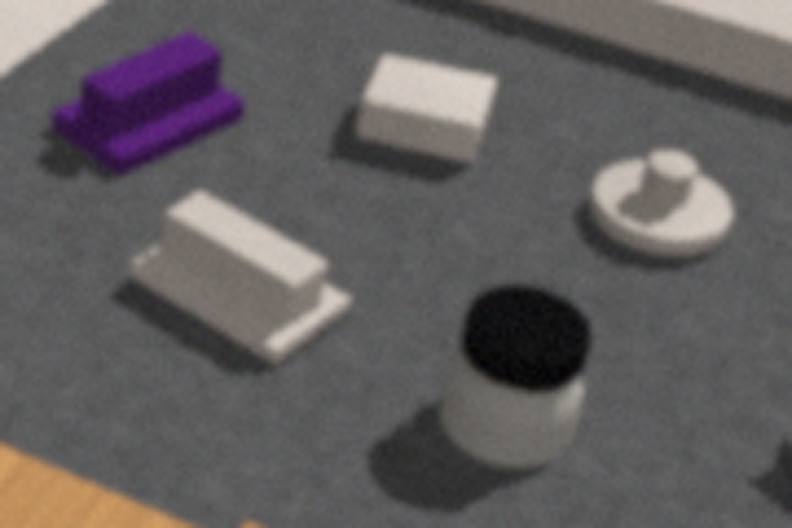

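View pics/s_case.png

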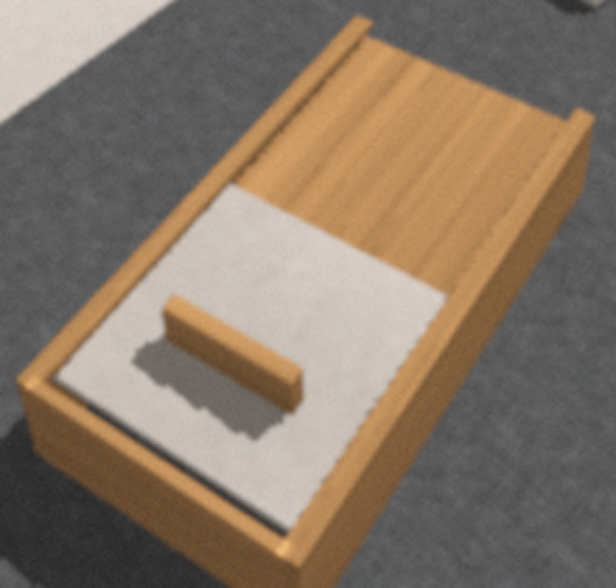

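Run:
```python
from h import *
t=cam("top");s=cam("scene")
P=lambda l,ox,oy,k:np.array(l)/k+[ox,oy]
C=plane(t,P([(60,120),(645,57),(687,360),(90,430)],330,130,5),.06); print("case top",C.round(3).tolist(),[np.linalg.norm(C[i]-C[i-3]).round(3) for i in range(4)])
print(C.mean(0), np.arctan2(-(C[0]-C[1])[0],(C[0]-C[1])[1]),np.arctan2(-(C[3]-C[2])[0],(C[3]-C[2])[1]))
r=plane(t,P([(524,143),(552,140),(570,288),(542,292)],330,130,5),.078);print("rib top",r.round(3).tolist(),r.mean(0))
r2=plane(s,P([(163,303),(172,294),(302,371),(293,383)],200,270,2.8),.078);print("rib scene",r2.round(3).tolist(),r2.mean(0))
C2=plane(s,P([(362,15),(594,118),(300,560),(18,380)],200,270,2.8),.06);print("case scene",C2.round(3).tolist(),C2.mean(0))
b=plane(s,P([(200,190),(327,265),(292,288),(165,215)],350,190,4.4),.036);print("ridge scene",b.round(3).tolist(),b.mean(0))
b=plane(t,P([(387,272),(450,276),(434,418),(372,412)],190,130,5),.036);print("ridge top",b.round(3).tolist(),b.mean(0))
b=plane(t,P([(489,285),(463,443),(360,430)],190,130,5),.012);print("base",b.round(3).tolist(),(b[0]+b[2])/2)
```

```text
case top [[0.579, 0.006, 0.06], [0.614, -0.272, 0.06], [0.467, -0.29, 0.06], [0.43, -0.01, 0.06]] [np.float64(0.28), np.float64(0.147), np.float64(0.282), np.float64(0.15)]
[ 0.52235956 -0.14165691  0.06      ] 0.12444415120526209 0.13397066809650834
rib top [[0.566, -0.21, 0.078], [0.567, -0.223, 0.078], [0.497, -0.231, 0.078], [0.495, -0.218, 0.078]] [ 0.5310786  -0.22076951  0.078     ]
rib scene [[0.503, -0.234, 0.078], [0.502, -0.228, 0.078], [0.572, -0.22, 0.078], [0.573, -0.227, 0.078]] [ 0.53766632 -0.22729828  0.078     ]
case scene [[0.439, -0.016, 0.06], [0.585, -0.001, 0.06], [0.617, -0.274, 0.06], [0.472, -0.294, 0.06]] [ 0.52831552 -0.1461374   0.06      ]
ridge scene [[0.445, 0.177, 0.036], [0.513, 0.166, 0.036], [0.51, 0.144, 0.036], [0.443, 0.153, 0.036]] [0.47769392 0.16017911 0.036     ]
ridge top [[0.508, 0.185, 0.036], [0.506, 0.154, 0.036], [0.437, 0.16, 0.036], [0.439, 0.19, 0.036]] [0.47245835 0.17241584 0.036     ]
base [[0.508, 0.138, 0.012], [0.428, 0.148, 0.012], [0.434, 0.199, 0.012]] [0.47076403 0.16843672 0.012     ]
```

Case centre is about (0.525, -0.144) with yaw about 0.13. The corner distances of 0.28 and 0.15 match the given size. The rib is near (0.534, -0.224) and the block near (0.474, 0.166). I'll move above the rib next.

```bash
cat > d.py <<'E'
import sys
from h import *
# d.py x y z tool_y_angle : shift (cm, tool axes) and turn about tool z still to go
o=get_obs(); Rt=Rq(o["eef_rot"]); g=np.array(sys.argv[1:4],float)
d=Rt.T@(g-o["eef_pos"])*100; a=np.arctan2(Rt[1,1],Rt[0,1])
print("t",round(o["time_s"],2),"tcp",o["eef_pos"].round(4),"F",o["wrist_force"].round(1),"open",round(o["opening"],3),"tilt",np.degrees(np.arccos(-Rt[2,2])).round(2))
w=float(sys.argv[4])-a; w=(w+np.pi/2)%np.pi-np.pi/2
print("shift cm",d.round(2),"turn z",-round(w,3),"q6",o["q"][5].round(2))
E
python3 -m inch '[{"delta_pos":[-2.88,-3.18,0],"rotation":[0,0,0]},{"delta_pos":[-2.88,-3.18,0],"rotation":[0,0,0]},{"delta_pos":[-2.88,-3.18,0],"rotation":[0,0,0]},{"delta_pos":[-2.88,-3.18,0],"rotation":[0,0,0]},{"delta_pos":[-2.88,-3.18,0],"rotation":[0,0,0]},{"delta_pos":[-2.88,-3.18,0],"rotation":[0,0,0]},{"delta_pos":[-2.88,-3.18,0],"rotation":[0,0,0]},{"delta_pos":[-2.88,-3.18,0],"rotation":[0,0,0]},{"delta_pos":[-2.88,-3.18,0],"rotation":[0,0,0]},{"delta_pos":[-2.88,-3.18,0],"rotation":[0,0,0]}]' 5
python3 d.py 0.534 -0.224 0.23 1.70
```

```text
time_s: 1.35
eef_pos: [0.3499, 0.1624, 0.2316]
eef_rot: [0.001, 0.144, 0.99, 0.0]
wrist_force: [-0.4, 0.3, -0.2]
opening: 0.587
t 1.35 tcp [0.3499 0.1624 0.2316] F [-0.4  0.3 -0.2] open 0.587 tilt 0.07
shift cm [-28.68 -31.78   0.18] turn z -0.419 q6 -1.16
```

```bash
python3 -m inch '[{"delta_pos":[-2.87,-3.18,0],"rotation":[0,0,0]},{"delta_pos":[-2.87,-3.18,0],"rotation":[0,0,0]},{"delta_pos":[-2.87,-3.18,0],"rotation":[0,0,0]},{"delta_pos":[-2.87,-3.18,0],"rotation":[0,0,0]},{"delta_pos":[-2.87,-3.18,0],"rotation":[0,0,0]},{"delta_pos":[-2.87,-3.18,0],"rotation":[0,0,0]},{"delta_pos":[-2.87,-3.18,0],"rotation":[0,0,0]},{"delta_pos":[-2.87,-3.18,0],"rotation":[0,0,0]},{"delta_pos":[-2.87,-3.18,0],"rotation":[0,0,0]},{"delta_pos":[-2.87,-3.18,0],"rotation":[0,0,0]}]' 5
python3 -m inch '[{"delta_pos":[0,0,0],"rotation":[0,0,-0.14]},{"delta_pos":[0,0,0],"rotation":[0,0,-0.14]},{"delta_pos":[0,0,0],"rotation":[0,0,-0.14]},{"delta_pos":[0,0,0],"rotation":[0,0,0]},{"delta_pos":[0,0,0],"rotation":[0,0,0]}]'
python3 d.py 0.534 -0.224 0.23 1.70
python3 - <<'E'
from h import *
c=cam("wrist"); cv2.imwrite("pics/w1.png",c["color"][:,:,::-1])
np.save("w1.npy",c,allow_pickle=True)
E
```

```text
time_s: 2.35
eef_pos: [0.5341, -0.2245, 0.2312]
eef_rot: [0.0, 0.145, 0.989, 0.0]
wrist_force: [0.2, 0.1, 1.1]
opening: 0.589
time_s: 2.85
eef_pos: [0.5336, -0.2227, 0.2313]
eef_rot: [-0.0, -0.063, 0.998, -0.0]
wrist_force: [-0.0, -0.3, -0.1]
opening: 0.585
t 2.85 tcp [ 0.5336 -0.2227  0.2313] F [-0.  -0.3 -0.1] open 0.585 tilt 0.0
shift cm [-0.03 -0.13  0.13] turn z -0.003 q6 -2.3
```

View pics/w1.png

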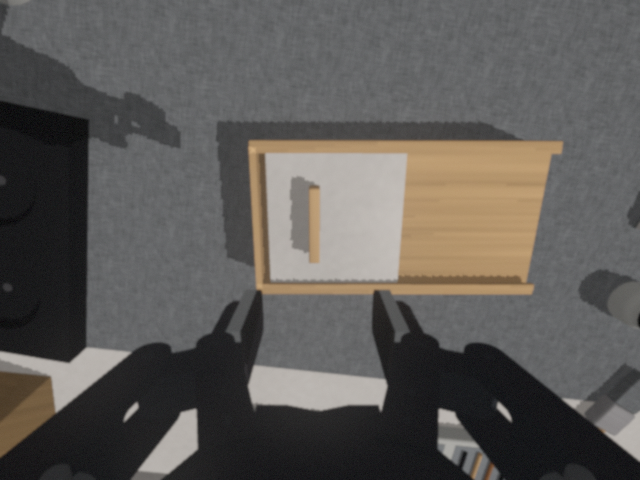

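Wrist view: the rib runs from (314,187) to (314,263), the case's top corners are near (249,142), (562,142), (532,293) and (258,292), and the cover is white. Now I'll measure it.

Run:
```python
from h import *
c=np.load("w1.npy",allow_pickle=True).item()
C=plane(c,[(249,142),(562,142),(532,293),(258,292)],.06);print(C.round(4).tolist(),[np.linalg.norm(C[i]-C[i-3]).round(3) for i in range(4)]);print(C.mean(0))
for a,b in((1,0),(2,3)): v=C[a]-C[b];print(np.arctan2(-v[0],v[1]))
im=c["color"][:,:,::-1].copy();hsv=cv2.cvtColor(im,cv2.COLOR_BGR2HSV)
m=cv2.inRange(hsv,(5,80,60),(25,255,255));mm=np.zeros_like(m);mm[170:280,285:345]=m[170:280,285:345]
k=max(cv2.findContours(mm,0,1)[0],key=cv2.contourArea);r=cv2.minAreaRect(k);print(r,cv2.boundingRect(k))
print(plane(c,cv2.boxPoints(r),.078).round(4).tolist(),plane(c,[r[0]],.078))
cr=cv2.resize(im[120:310,235:375],None,fx=3,fy=3,interpolation=cv2.INTER_CUBIC);cv2.imwrite("pics/w1c.png",cr)
```

```text
[[0.4723, -0.2923, 0.06], [0.437, -0.0166, 0.06], [0.583, 0.0029, 0.06], [0.6173, -0.2733, 0.06]] [np.float64(0.278), np.float64(0.147), np.float64(0.278), np.float64(0.146)]
[ 0.527423   -0.14481962  0.06      ]
0.12736879103404938
0.12353448524752876
((313.5, 223.5), (75.0, 9.0), 90.0) (309, 186, 10, 76)
[[0.5017, -0.2347, 0.078], [0.5007, -0.2269, 0.078], [0.5696, -0.218, 0.078], [0.5707, -0.2263, 0.078]] [[ 0.53451292 -0.22663652  0.078     ]]
```

View pics/w1c.png

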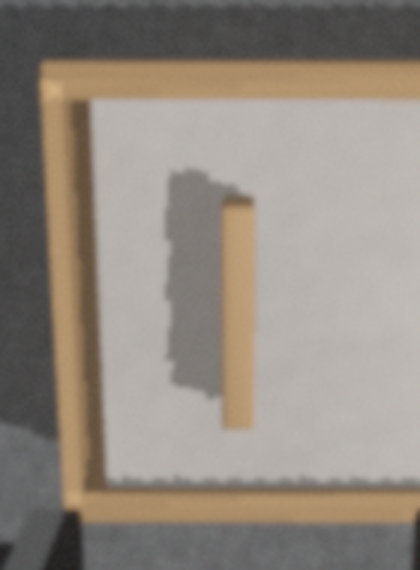

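Rib at (0.535, -0.226), measured 70 mm long as it should be. The cover is about 8 mm open and the case yaw is 0.126. I'll descend straddling the rib.

```bash
python3 -m inch '[{"delta_pos":[-0.1,-0.35,2],"rotation":[0,0,0]},{"delta_pos":[0,0,3],"rotation":[0,0,0]},{"delta_pos":[0,0,3],"rotation":[0,0,0]},{"delta_pos":[0,0,3],"rotation":[0,0,0]},{"delta_pos":[0,0,3],"rotation":[0,0,0]},{"delta_pos":[0,0,2],"rotation":[0,0,0]},{"delta_pos":[0,0,1.3],"rotation":[0,0,0]},{"delta_pos":[0,0,0],"rotation":[0,0,0]},{"delta_pos":[0,0,0],"rotation":[0,0,0]}]' 3
python3 d.py 0.535 -0.226 0.058 1.697
python3 - <<'E'
from h import *
c=cam("wrist"); cv2.imwrite("pics/w2.png",c["color"][:,:,::-1])
E
```

```text
time_s: 3.8
eef_pos: [0.5355, -0.2263, 0.059]
eef_rot: [0.0, -0.065, 0.998, -0.0]
wrist_force: [-0.3, 0.1, 0.5]
opening: 0.354
t 3.8 tcp [ 0.5355 -0.2263  0.059 ] F [-0.3  0.1  0.5] open 0.354 tilt 0.05
shift cm [0.05 0.04 0.1 ] turn z 0.003 q6 -2.3
```

View pics/w2.png

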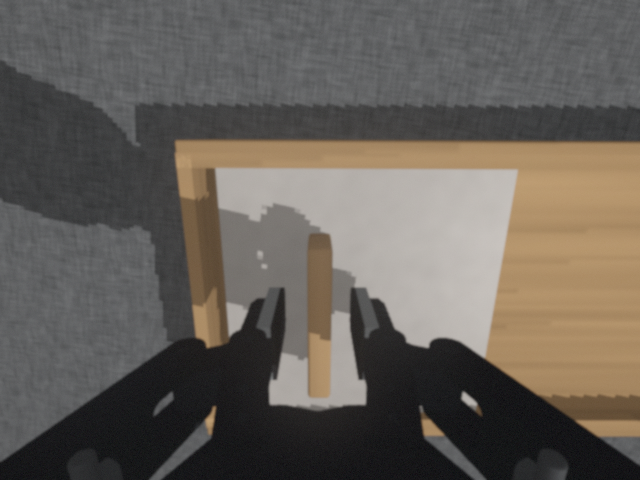

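The rib sits centred between the fingers at (318,315). I'll narrow them to 16 mm and drag toward the case's +y.

```bash
python3 -m inch '[{"delta_pos":[0,0,0],"rotation":[0,0,0]},{"delta_pos":[0,0,0],"rotation":[0,0,0]},{"delta_pos":[0,0.5,0],"rotation":[0,0,0]},{"delta_pos":[0,1.5,0],"rotation":[0,0,0]},{"delta_pos":[0,1.5,0],"rotation":[0,0,0]},{"delta_pos":[0,1.5,0],"rotation":[0,0,0]},{"delta_pos":[0,1.5,0],"rotation":[0,0,0]},{"delta_pos":[0,1.5,0],"rotation":[0,0,0]},{"delta_pos":[0,1.5,0],"rotation":[0,0,0]},{"delta_pos":[0,1,0],"rotation":[0,0,0]}]' 1.6
python3 -m inch '[{"delta_pos":[0,0.4,0],"rotation":[0,0,0]},{"delta_pos":[0,0.2,0],"rotation":[0,0,0]},{"delta_pos":[0,0.2,0],"rotation":[0,0,0]},{"delta_pos":[0,0,0],"rotation":[0,0,0]}]'
python3 - <<'E'
from h import *
c=cam("wrist"); cv2.imwrite("pics/w3.png",c["color"][:,:,::-1])
E
```

```text
time_s: 4.85
eef_pos: [0.521, -0.1202, 0.0582]
eef_rot: [-0.0, -0.066, 0.998, 0.0]
wrist_force: [1.4, -2.0, 1.1]
opening: 0.185
time_s: 5.25
eef_pos: [0.52, -0.1139, 0.058]
eef_rot: [-0.0, -0.065, 0.998, 0.0]
wrist_force: [-0.3, 0.1, 0.2]
opening: 0.188
```

View pics/w3.png

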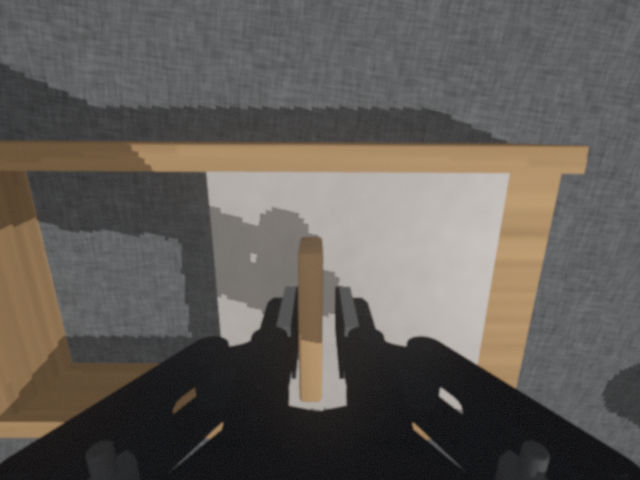

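The cover is nearly all the way back. I'll creep to the stop.

```bash
python3 -m inch '[{"delta_pos":[0,0.2,0],"rotation":[0,0,0]},{"delta_pos":[0,0.2,0],"rotation":[0,0,0]},{"delta_pos":[0,0,0],"rotation":[0,0,0]}]'; python3 d.py 0.51 -0.109 0.2 1.697
```

```text
time_s: 5.6
eef_pos: [0.5198, -0.113, 0.058]
eef_rot: [-0.0, -0.065, 0.998, -0.002]
wrist_force: [-0.1, -13.7, -5.7]
opening: 0.182
t 5.6 tcp [ 0.5198 -0.113   0.058 ] F [ -0.1 -13.7  -5.7] open 0.182 tilt 0.27
shift cm [  0.93   0.46 -14.2 ] turn z 0.004 q6 -2.13
```

The cover is against its stop (13.7 N reaction). Next I'll back off, lift and go over to the block.

```bash
python3 -m inch '[{"delta_pos":[0,-0.5,0],"rotation":[0,0,0]},{"delta_pos":[0,0,-2],"rotation":[0,0,0]},{"delta_pos":[0,0,-4],"rotation":[0,0,0]},{"delta_pos":[0,0,-4],"rotation":[0,0,0]},{"delta_pos":[0,0,-4],"rotation":[0,0,0]},{"delta_pos":[0,3,0],"rotation":[0,0,0.13]},{"delta_pos":[0,3.5,0],"rotation":[0,0,0.135]},{"delta_pos":[0,3.5,0],"rotation":[0,0,0]},{"delta_pos":[0,3.5,0],"rotation":[0,0,0]},{"delta_pos":[0,3.5,0],"rotation":[0,0,0]}]' 5
python3 d.py 0.474 0.166 0.2 1.43
```

```text
time_s: 6.6
eef_pos: [0.5303, 0.0553, 0.1982]
eef_rot: [-0.0, 0.068, 0.998, 0.0]
wrist_force: [0.4, 0.1, -0.0]
opening: 0.581
t 6.6 tcp [0.5303 0.0553 0.1982] F [ 0.4  0.1 -0. ] open 0.581 tilt 0.06
shift cm [ 7.07 10.21 -0.17] turn z 0.006 q6 -1.56
```

```bash
python3 -m inch '[{"delta_pos":[1.77,2.55,0],"rotation":[0,0,0]},{"delta_pos":[1.77,2.55,0],"rotation":[0,0,0]},{"delta_pos":[1.77,2.55,0],"rotation":[0,0,0]},{"delta_pos":[1.76,2.55,0],"rotation":[0,0,0]},{"delta_pos":[0,0,0],"rotation":[0,0,0]},{"delta_pos":[0,0,0],"rotation":[0,0,0]}]' 5
python3 d.py 0.474 0.166 0.2 1.43
python3 - <<'E'
from h import *
c=cam("wrist"); cv2.imwrite("pics/w4.png",c["color"][:,:,::-1]);np.save("w4.npy",c,allow_pickle=True)
cv2.imwrite("pics/w4c.png",cv2.resize(c["color"][140:330,230:400,::-1],None,fx=3,fy=3,interpolation=cv2.INTER_CUBIC))
E
```

```text
time_s: 7.2
eef_pos: [0.474, 0.1647, 0.1982]
eef_rot: [-0.0, 0.067, 0.998, -0.0]
wrist_force: [-0.6, -0.2, 0.6]
opening: 0.585
t 7.2 tcp [0.474  0.1647 0.1982] F [-0.6 -0.2  0.6] open 0.585 tilt 0.03
shift cm [ 0.01  0.13 -0.18] turn z 0.008 q6 -1.34
```

View pics/w4.png

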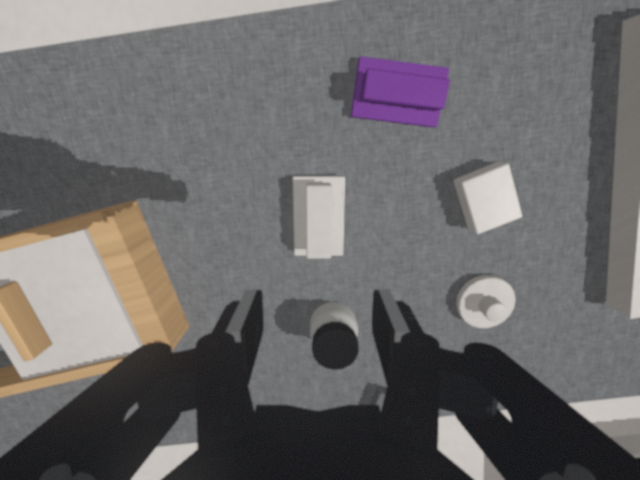

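View pics/w4c.png

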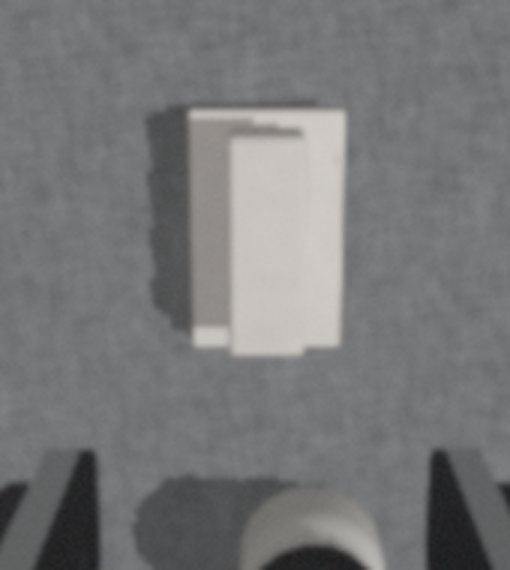

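The ridge's top runs from about (307,186) to (331,258) and is nearly parallel to the tool x. The jar stands at (334,340), beyond the block.

Run:
```python
from h import *
c=np.load("w4.npy",allow_pickle=True).item()
for n,z,p in(("ridge",.036,[(230,137),(303,137),(304,355),(232,356)]),("base",.012,[(189,110),(347,110),(341,347),(193,347)])):
    B=plane(c,np.array(p)/3+[230,140],z);print(n,B.round(4)[:,:2].tolist(),B.mean(0),[np.linalg.norm(B[i]-B[i-3]).round(3) for i in range(4)])
    for a,b in((3,0),(2,1)): v=B[a]-B[b];print(np.arctan2(v[1],v[0]))
for n,z,uv in(("short",.026,(491,198)),("puck",.014,(486,302)),("jar",.055,(335,345))): print(n,plane(c,uv,z))
```

```text
ridge [[0.4408, 0.1592], [0.4437, 0.1808], [0.5124, 0.1728], [0.5097, 0.15]] [0.47668277 0.16567093 0.036     ] [np.float64(0.022), np.float64(0.069), np.float64(0.023), np.float64(0.07)]
-0.13220610710804712
-0.11566711880063858
base [[0.4338, 0.1462], [0.4405, 0.1962], [0.52, 0.1856], [0.5133, 0.1353]] [0.47690994 0.16584004 0.012     ] [np.float64(0.05), np.float64(0.08), np.float64(0.051), np.float64(0.08)]
-0.1361532185043053
-0.13315496350649406
short [[0.47625895 0.32782158 0.026     ]]
puck [[0.59147317 0.33035686 0.014     ]]
jar [[0.59496698 0.16565311 0.055     ]]
```

Block at (0.477, 0.166), yaw -0.133. Both the ridge and base sizes match. Descending now.

```bash
python3 d.py 0.4768 0.1658 0.016 1.438; python3 -m inch '[{"delta_pos":[-0.25,0.15,3],"rotation":[0,0,0]},{"delta_pos":[0,0,3],"rotation":[0,0,0]},{"delta_pos":[0,0,3],"rotation":[0,0,0]},{"delta_pos":[0,0,3],"rotation":[0,0,0]},{"delta_pos":[0,0,3],"rotation":[0,0,0]},{"delta_pos":[0,0,2],"rotation":[0,0,0]},{"delta_pos":[0,0,1.2],"rotation":[0,0,0]},{"delta_pos":[0,0,0],"rotation":[0,0,0]},{"delta_pos":[0,0,0],"rotation":[0,0,0]}]' 5
python3 d.py 0.4768 0.1658 0.016 1.438
```

```text
t 7.25 tcp [0.4744 0.1641 0.1982] F [-0.1  0.   0.1] open 0.581 tilt 0.01
shift cm [-0.22  0.2  18.22] turn z -0.002 q6 -1.34
time_s: 8.15
eef_pos: [0.4778, 0.1651, 0.0168]
eef_rot: [0.0, 0.068, 0.998, 0.0]
wrist_force: [-0.3, -0.6, -0.1]
opening: 0.587
t 8.15 tcp [0.4778 0.1651 0.0168] F [-0.3 -0.6 -0.1] open 0.587 tilt 0.04
shift cm [0.11 0.06 0.08] turn z -0.003 q6 -1.34
```

```bash
python3 -m inch '[{"delta_pos":[0,0,0],"rotation":[0,0,0]},{"delta_pos":[0,0,0],"rotation":[0,0,0]},{"delta_pos":[0,0,0],"rotation":[0,0,0]},{"delta_pos":[0,0,0],"rotation":[0,0,0]},{"delta_pos":[0,0,0],"rotation":[0,0,0]},{"delta_pos":[0,0,0],"rotation":[0,0,0]},{"delta_pos":[0,0,0],"rotation":[0,0,0]}]' 1.5
python3 -m inch '[{"delta_pos":[0,0,-1],"rotation":[0,0,0]},{"delta_pos":[0,0,-2],"rotation":[0,0,0]},{"delta_pos":[0,0,-3],"rotation":[0,0,0]},{"delta_pos":[0,0,-4],"rotation":[0,0,0]},{"delta_pos":[0,0,-4],"rotation":[0,0,0]},{"delta_pos":[0,0,0],"rotation":[0,0,0]},{"delta_pos":[0,0,0],"rotation":[0,0,0]}]'
python3 d.py 0.5363 -0.2184 0.155 1.697
python3 - <<'E'
from h import *
c=cam("wrist"); cv2.imwrite("pics/w5.png",c["color"][:,:,::-1])
c=cam("scene"); cv2.imwrite("pics/s5.png",c["color"][100:400,300:640,::-1])
E
```

```text
time_s: 8.85
eef_pos: [0.4784, 0.1656, 0.0178]
eef_rot: [0.001, 0.067, 0.998, 0.0]
wrist_force: [-0.8, -0.5, 7.5]
opening: 0.262
time_s: 9.55
eef_pos: [0.4775, 0.1657, 0.1577]
eef_rot: [0.001, 0.067, 0.998, 0.0]
wrist_force: [-0.8, -0.0, -2.0]
opening: 0.265
t 9.55 tcp [0.4775 0.1657 0.1577] F [-0.8 -0.  -2. ] open 0.265 tilt 0.16
shift cm [-10.98 -37.27   0.28] turn z -0.261 q6 -1.34
```

View pics/w5.png

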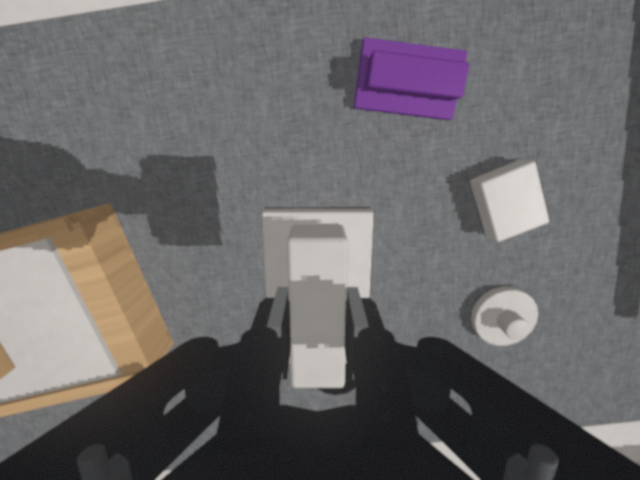

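View pics/s5.png

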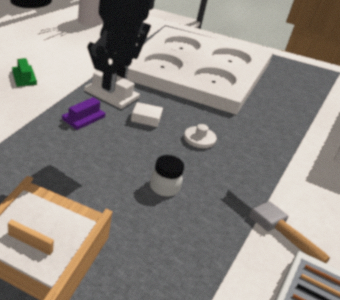

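The block is held by its ridge, level and lifted clear. The short block, pad and jar haven't moved. I'll carry it to above the compartment.

```bash
python3 -m inch '[{"delta_pos":[-0.55,-1.85,0],"rotation":[0,0,0]},{"delta_pos":[-1.2,-4,0],"rotation":[0,0,0]},{"delta_pos":[-1.2,-4,0],"rotation":[0,0,0]},{"delta_pos":[-1.2,-4,0],"rotation":[0,0,0]},{"delta_pos":[-1.2,-4,0],"rotation":[0,0,0]},{"delta_pos":[-1.2,-4,0],"rotation":[0,0,0]},{"delta_pos":[-1.2,-4,0],"rotation":[0,0,0]},{"delta_pos":[-1.2,-4,0],"rotation":[0,0,0]},{"delta_pos":[-1.2,-4,0],"rotation":[0,0,0]},{"delta_pos":[-0.8,-3.4,0],"rotation":[0,0,0]}]'
python3 -m inch '[{"delta_pos":[0,0,0],"rotation":[0,0,-0.13]},{"delta_pos":[0,0,0],"rotation":[0,0,-0.13]},{"delta_pos":[0,0,0],"rotation":[0,0,0]},{"delta_pos":[0,0,0],"rotation":[0,0,0]}]'
python3 d.py 0.5363 -0.2184 0.024 1.697
python3 - <<'E'
from h import *
c=cam("wrist"); cv2.imwrite("pics/w6.png",c["color"][:,:,::-1])
np.save("w6.npy",c,allow_pickle=True)
E
```

```text
time_s: 10.65
eef_pos: [0.5345, -0.2199, 0.1541]
eef_rot: [-0.002, 0.068, 0.998, 0.001]
wrist_force: [-0.2, -0.3, -0.5]
opening: 0.264
time_s: 11.05
eef_pos: [0.5346, -0.2177, 0.1547]
eef_rot: [-0.001, -0.061, 0.998, 0.001]
wrist_force: [-0.7, -0.5, -1.7]
opening: 0.264
t 11.05 tcp [ 0.5346 -0.2177  0.1547] F [-0.7 -0.5 -1.7] open 0.264 tilt 0.17
shift cm [-0.19 -0.11 13.07] turn z -0.004 q6 -2.28
```

View pics/w6.png

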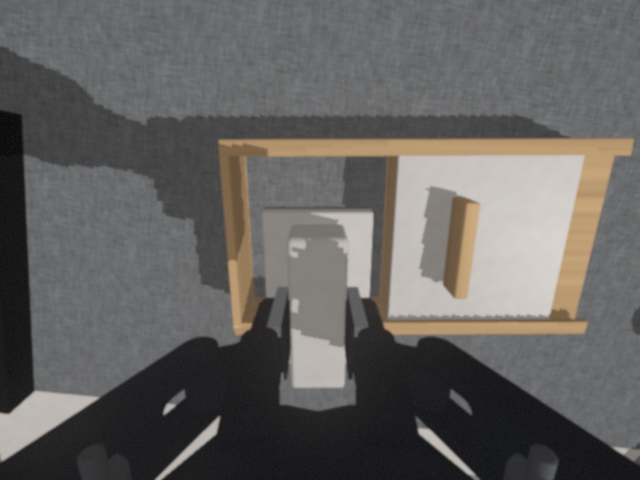

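The block hangs over the open compartment. The case's end corners are at (220,140) and (235,333), and the mouth runs from about (250,155) to (385,315). I'll check the case position with these.

Run:
```python
from h import *
c=np.load("w6.npy",allow_pickle=True).item()
a=.126;M=np.array([[np.cos(a),np.sin(a)],[-np.sin(a),np.cos(a)]])
o=np.array([.527,-.145])
C=plane(c,[(220,140),(235,333),(586,333),(633,140)],.06);print(((C[:,:2]-o)@M.T).round(4).tolist())
print("tcp",M@(c["obs"]["eef_pos"][:2]-o))
```

```text
[[-0.0741, -0.1385], [0.0735, -0.1394], [0.0747, 0.141], [-0.0732, 0.1388]]
tcp [-0.00158906 -0.07311429]
```

The corners land on ±75 / ±140 mm to within about 1.5 mm, so the case pose is confirmed. Lowering gently.

```bash
python3 -m inch '[{"delta_pos":[-0.2,-0.15,1],"rotation":[0,0,0]},{"delta_pos":[0,0,2],"rotation":[0,0,0]},{"delta_pos":[0,0,2],"rotation":[0,0,0]},{"delta_pos":[0,0,2],"rotation":[0,0,0]},{"delta_pos":[0,0,2],"rotation":[0,0,0]},{"delta_pos":[0,0,1.5],"rotation":[0,0,0]},{"delta_pos":[0,0,1],"rotation":[0,0,0]},{"delta_pos":[0,0,0.5],"rotation":[0,0,0]},{"delta_pos":[0,0,0.4],"rotation":[0,0,0]},{"delta_pos":[0,0,0],"rotation":[0,0,0]}]'
python3 -m inch '[{"delta_pos":[0,0,0.2],"rotation":[0,0,0]},{"delta_pos":[0,0,0.2],"rotation":[0,0,0]},{"delta_pos":[0,0,0],"rotation":[0,0,0]}]'
python3 d.py 0.5363 -0.2184 0.024 1.697
```

```text
time_s: 12.1
eef_pos: [0.5378, -0.2196, 0.0323]
eef_rot: [0.0, -0.063, 0.998, -0.0]
wrist_force: [-0.5, -0.8, -1.6]
opening: 0.262
time_s: 12.4
eef_pos: [0.5377, -0.2196, 0.0284]
eef_rot: [0.0, -0.063, 0.998, -0.0]
wrist_force: [-0.1, 0.3, -1.3]
opening: 0.263
t 12.4 tcp [ 0.5377 -0.2196  0.0284] F [-0.1  0.3 -1.3] open 0.263 tilt 0.02
shift cm [0.12 0.14 0.44] turn z -0.001 q6 -2.29
```

```bash
python3 -m inch '[{"delta_pos":[0,0,0.2],"rotation":[0,0,0]},{"delta_pos":[0,0,0.1],"rotation":[0,0,0]},{"delta_pos":[0,0,0],"rotation":[0,0,0]}]'
python3 -m inch '[{"delta_pos":[0,0,0.1],"rotation":[0,0,0]},{"delta_pos":[0,0,0.1],"rotation":[0,0,0]},{"delta_pos":[0,0,0],"rotation":[0,0,0]}]'
```

```text
time_s: 12.7
eef_pos: [0.5375, -0.2195, 0.0251]
eef_rot: [-0.0, -0.063, 0.998, 0.0]
wrist_force: [-0.1, 0.4, -1.0]
opening: 0.264
time_s: 13.0
eef_pos: [0.5377, -0.2197, 0.0238]
eef_rot: [-0.0, -0.063, 0.998, -0.0]
wrist_force: [-2.4, 0.8, 4.6]
opening: 0.271
```

The block made contact with the floor (4.6 N at TCP 0.0238, 0.024 expected). Releasing and rising.

```bash
python3 -m inch '[{"delta_pos":[0,0,0],"rotation":[0,0,0]},{"delta_pos":[0,0,0],"rotation":[0,0,0]},{"delta_pos":[0,0,0],"rotation":[0,0,0]},{"delta_pos":[0,0,0],"rotation":[0,0,0]},{"delta_pos":[0,0,-1],"rotation":[0,0,0]},{"delta_pos":[0,0,-2],"rotation":[0,0,0]},{"delta_pos":[0,0,-3],"rotation":[0,0,0]},{"delta_pos":[0,0,-4],"rotation":[0,0,0]},{"delta_pos":[0,0,0],"rotation":[0,0,0]},{"delta_pos":[0,0,0],"rotation":[0,0,0]}]' 4.5
python3 d.py 0.5197 -0.1131 0.124 1.697
python3 - <<'E'
from h import *
c=cam("wrist"); cv2.imwrite("pics/w7.png",c["color"][:,:,::-1])
np.save("w7.npy",c,allow_pickle=True)
E
```

```text
time_s: 14.0
eef_pos: [0.5386, -0.2202, 0.1253]
eef_rot: [0.001, -0.063, 0.998, -0.001]
wrist_force: [-1.1, 1.2, -0.1]
opening: 0.525
t 14.0 tcp [ 0.5386 -0.2202  0.1253] F [-1.1  1.2 -0.1] open 0.525 tilt 0.2
shift cm [ 0.54 10.86  0.1 ] turn z -0.001 q6 -2.29
```

View pics/w7.png

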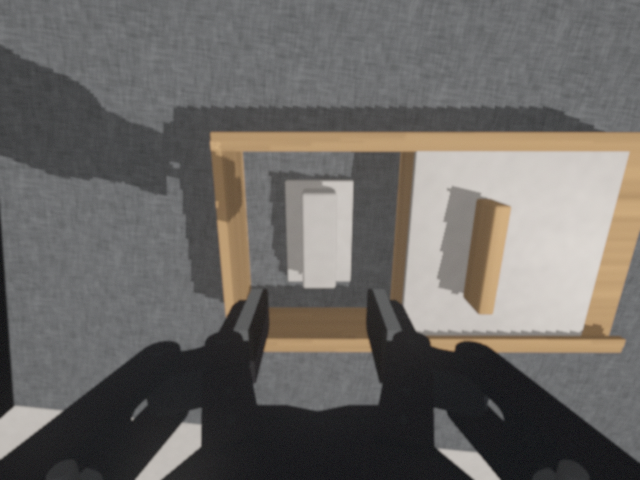

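The block lies flat in the compartment, ridge up, at (319,235). The rib is at (488,255). I'll go back over the rib.

```bash
python3 d.py 0.5233 -0.1162 0.058 1.697; python3 -m inch '[{"delta_pos":[0.02,2.6,0],"rotation":[0,0,0]},{"delta_pos":[0.02,2.6,0],"rotation":[0,0,0]},{"delta_pos":[0.02,2.6,0],"rotation":[0,0,0]},{"delta_pos":[0.02,2.6,0],"rotation":[0,0,0]},{"delta_pos":[0,0.1,0],"rotation":[0,0,0]},{"delta_pos":[0,0,0],"rotation":[0,0,0]}]' 3
python3 d.py 0.5233 -0.1162 0.058 1.697
python3 - <<'E'
from h import *
c=cam("wrist"); cv2.imwrite("pics/w8.png",c["color"][:,:,::-1])
np.save("w8.npy",c,allow_pickle=True)
E
```

```text
t 14.05 tcp [ 0.5376 -0.2195  0.1237] F [ 0.  -0.2 -0.2] open 0.53 tilt 0.03
shift cm [ 0.13 10.43  6.56] turn z -0.001 q6 -2.29
time_s: 14.65
eef_pos: [0.523, -0.1149, 0.1222]
eef_rot: [-0.001, -0.063, 0.998, 0.0]
wrist_force: [0.2, -0.3, 0.3]
opening: 0.355
t 14.65 tcp [ 0.523  -0.1149  0.1222] F [ 0.2 -0.3  0.3] open 0.355 tilt 0.11
shift cm [-0.02 -0.14  6.42] turn z 0.0 q6 -2.14
```

View pics/w8.png

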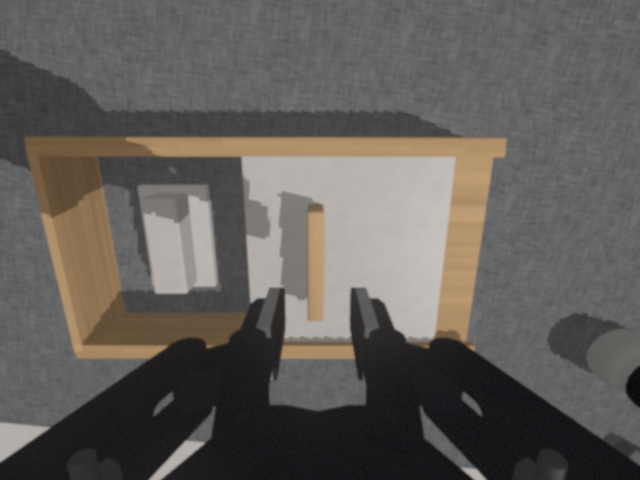

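The rib at (315,262) is centred between the fingers. I'll descend, narrow them and push the cover shut.

```bash
python3 -m inch '[{"delta_pos":[0,-0.1,2.5],"rotation":[0,0,0]},{"delta_pos":[0,0,2],"rotation":[0,0,0]},{"delta_pos":[0,0,1.4],"rotation":[0,0,0]},{"delta_pos":[0,0,0.5],"rotation":[0,0,0]},{"delta_pos":[0,0,0],"rotation":[0,0,0]}]' 3
python3 -m inch '[{"delta_pos":[0,0,0],"rotation":[0,0,0]},{"delta_pos":[0,0,0],"rotation":[0,0,0]},{"delta_pos":[0,-0.5,0],"rotation":[0,0,0]},{"delta_pos":[0,-1.5,0],"rotation":[0,0,0]},{"delta_pos":[0,-1.5,0],"rotation":[0,0,0]},{"delta_pos":[0,-1.5,0],"rotation":[0,0,0]},{"delta_pos":[0,-1.5,0],"rotation":[0,0,0]},{"delta_pos":[0,-1.5,0],"rotation":[0,0,0]},{"delta_pos":[0,-1.5,0],"rotation":[0,0,0]},{"delta_pos":[0,-1.5,0],"rotation":[0,0,0]}]' 1.6
python3 -m inch '[{"delta_pos":[0,-0.4,0],"rotation":[0,0,0]},{"delta_pos":[0,-0.3,0],"rotation":[0,0,0]},{"delta_pos":[0,-0.2,0],"rotation":[0,0,0]},{"delta_pos":[0,0,0],"rotation":[0,0,0]}]'
python3 d.py 0.538 -0.2333 0.058 1.697
```

```text
time_s: 15.2
eef_pos: [0.5234, -0.1168, 0.0585]
eef_rot: [-0.001, -0.062, 0.998, 0.0]
wrist_force: [-0.4, 0.1, -0.5]
opening: 0.348
time_s: 16.2
eef_pos: [0.5376, -0.227, 0.0592]
eef_rot: [-0.0, -0.062, 0.998, 0.0]
wrist_force: [0.2, 4.3, 0.7]
opening: 0.19
time_s: 16.6
eef_pos: [0.5385, -0.2345, 0.0591]
eef_rot: [-0.0, -0.063, 0.998, -0.0]
wrist_force: [0.3, -0.6, 0.2]
opening: 0.186
t 16.6 tcp [ 0.5385 -0.2345  0.0591] F [ 0.3 -0.6  0.2] open 0.186 tilt 0.03
shift cm [0.04 0.13 0.11] turn z -0.001 q6 -2.31
```

```bash
python3 -m inch '[{"delta_pos":[0,-0.2,0],"rotation":[0,0,0]},{"delta_pos":[0,-0.2,0],"rotation":[0,0,0]},{"delta_pos":[0,0,0],"rotation":[0,0,0]}]'
python3 -m inch '[{"delta_pos":[0,-0.1,0],"rotation":[0,0,0]},{"delta_pos":[0,0,0],"rotation":[0,0,0]}]'
```

```text
time_s: 16.9
eef_pos: [0.5387, -0.236, 0.059]
eef_rot: [-0.001, -0.063, 0.998, 0.002]
wrist_force: [-2.2, 9.7, 5.0]
opening: 0.184
time_s: 17.1
eef_pos: [0.5387, -0.2361, 0.059]
eef_rot: [-0.001, -0.063, 0.998, 0.003]
wrist_force: [-0.9, 12.4, 5.1]
opening: 0.188
```

Stopped against the shut end (12 N). The travel between stops is 124 mm, which is the 118 mm range plus slack. I'll back off, open and lift.

```bash
python3 -m inch '[{"delta_pos":[0,0.3,0],"rotation":[0,0,0]},{"delta_pos":[0,0.3,0],"rotation":[0,0,0]},{"delta_pos":[0,0,0],"rotation":[0,0,0]},{"delta_pos":[0,0,0],"rotation":[0,0,0]},{"delta_pos":[0,0,-2],"rotation":[0,0,0]},{"delta_pos":[0,0,-4],"rotation":[0,0,0]},{"delta_pos":[0,0,-5],"rotation":[0,0,0]},{"delta_pos":[0,0,-5],"rotation":[0,0,0]},{"delta_pos":[0,0,0],"rotation":[0,0,0]},{"delta_pos":[0,0,0],"rotation":[0,0,0]}]' 3
python3 - <<'E'
from h import *
c=cam("wrist"); im=c["color"][:,:,::-1].copy();cv2.imwrite("pics/w9.png",im);np.save("w9.npy",c,allow_pickle=True)
s=cam("scene");cv2.imwrite("pics/s9.png",s["color"][:,:,::-1])
hsv=cv2.cvtColor(im,cv2.COLOR_BGR2HSV)
m=cv2.inRange(hsv,(5,80,60),(25,255,255));mm=np.zeros_like(m);mm[165:285,285:345]=m[165:285,285:345]
k=max(cv2.findContours(mm,0,1)[0],key=cv2.contourArea);r=cv2.minAreaRect(k);print(r)
p=plane(c,[r[0]],.078)[0,:2]-[.527,-.145];a=.126;print("rib y in case",-np.sin(a)*p[0]+np.cos(a)*p[1])
E
```

```text
time_s: 18.1
eef_pos: [0.5394, -0.2345, 0.2212]
eef_rot: [0.002, -0.062, 0.998, -0.001]
wrist_force: [-0.3, 1.0, 0.2]
opening: 0.355
((319.5, 221.0), (78.0, 9.0), 90.0)
rib y in case -0.08940984807284273
```

View pics/w9.png

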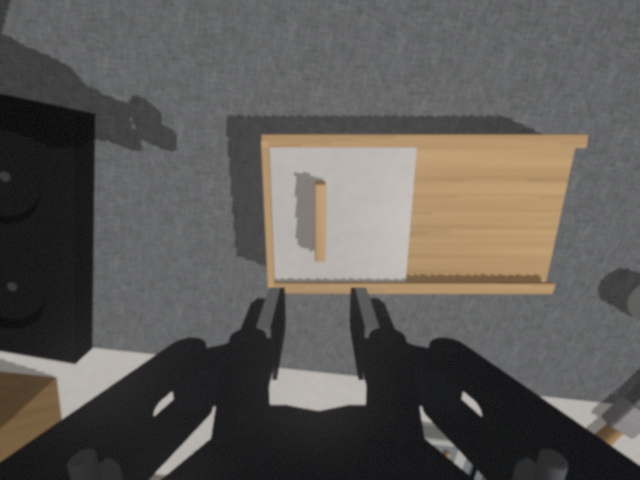

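View pics/s9.png

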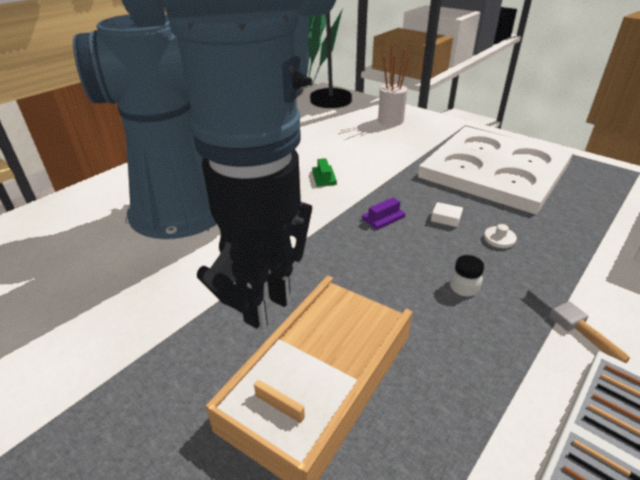

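The cover meets the end wall at (272,215) in the wrist picture. The rib measures y = -89.4 mm against -89 when shut. The short block, pad and jar are at the same pixels as at the start, and the robot touches nothing.

```bash
python3 -c "
from bench import *
print(hand_in())"
```

```text
the job is handed in; nothing more can be done
None
```

I put the finishing block in the case and handed the job in at about 18 s of the 64 s allowed; `hand_in()` gives no verdict.

- **Cover open:** I straddled the rib with the fingers, without gripping it, and dragged the cover back to its stop (13.7 N reaction).
- **Block in:** I pinched the block by its ridge, carried it to the case and lowered it until it touched the floor. The touch was 4.6 N at TCP height 23.8 mm, against about 24 mm expected. After release, the wrist picture showed it flat with its ridge up, near the middle of the compartment.
- **Cover shut:** I pushed the cover back to its shut stop (12 N), then opened the fingers and lifted clear.

**Last checks:**
- **Rib position:** it measured y = -89.4 mm in the case's frame, against -89 when shut.
- **Robot clear:** the gripper stood free with about zero wrist force.
- **Other things:** the short block, pad, jar and the green and purple look-alikes looked unmoved in the scene picture, by eye.
- **Block under the cover:** it could not be seen once the cover was shut, so its final pose rests on the picture taken before closing.

No check failed. The only disagreement was that the first top-camera and scene-camera positions differed by 5 to 12 mm, so I used close-up wrist pictures for both grasps.

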